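# Preload a comparator on a setting jack

### The job

Bring the setting jack under the raised comparator, its spindle centred below the gauge's foot, then grip the carriage by its black handle and lower it gently until the sprung foot rests on the jack and is pushed in 4 mm, half of its travel, with the red pointer in the middle of its scale. Let go and leave it reading so, with the jack standing flat; never drive the foot to its upper stop, and leave the other loose things where they are.

Things in the scene. Friction and masses are not known exactly. Their poses are not given: they have to be found in the camera images.
- gauge_stand: Fixed comparator stand: dark steel base 16 mm high and a round steel column, 22 mm thick, 160 mm high. Origin: on the table, straight below the foot's axis. x points to the column (axis at x = +62 mm; base x +40 to +95, y -50 to +50 mm); z up. The front, -x, is open and the bare table there is the anvil.
- gauge_carriage (a joint): How far the grey carriage has been moved down its column, m: 0 fully up (underside 112 mm above the table), 0.06 fully down. The carriage is 30 mm wide and 28 mm high, from 20 mm in front of the foot's axis back to the column. It stays where it is left, by friction (roughly 10 N to move).
- carriage_grip (a point): Grip point of the upright black handle on top of the carriage, straight above the foot's axis. The handle is 14 mm thick along the stand's y and 26 mm along its x; it ends 17 mm above this point; the carriage's top is 44 mm below it.
- gauge_foot (a joint): The gauge's reading: how far the sprung foot is pushed up into the carriage, m: 0 hanging free, 0.008 at its upper stop. About 3 N to start moving it, then 0.8 N more per mm. A red pointer on the carriage's front rises with it over a white plate of five black marks 2 mm apart (0 to 8 mm), a green band at 4 mm.
- foot_tip (a point): Centre of the underside of the foot, a brass disc 14 mm in diameter; 94 mm below the carriage grip when free. The foot and its stem are the only parts below the carriage's underside.
- setting_jack: Loose setting jack, 0.35 to 0.6 kg: dark steel slab 56 mm wide (y), 12 mm thick, x -110 to +25 mm; upright steel spindle in a brass collar; blue handle at x = -95 mm. Origin: slab's underside, on the spindle's axis; z up. The spindle's flat top, 26 mm across, is 45 to 70 mm high (unknown, too stiff for the gauge to shift). It goes in from the stand's front, handle outermost.
- jack_grip (a point): Grip point of the jack's blue handle, 40 mm above the slab's underside, 95 mm from the spindle's axis. The handle is an upright bar 16 mm thick along the jack's y, 24 mm along its x, from 12 to 58 mm high.
- setting_ring: Bystander, to be left alone: a plain steel setting ring, 72 mm outside, 22 mm high. Origin at the centre of its underside.
- gauge_block: Bystander, to be left alone: a steel gauge block, 9 x 35 x 40 mm, standing on edge. Origin at the centre of its underside.
- vee_block: Bystander, to be left alone: a grey steel vee block, 32 x 50 x 38 mm. Origin at the centre of its underside.
- dial_indicator: Bystander, to be left alone: a round dial indicator lying on its back, 98 x 56 x 18 mm. Origin at the centre of its underside.
- stylus_case: Bystander, to be left alone: a flat case of styli, 57 x 91 x 19 mm. Origin at the centre of its underside.

How it is judged:
On the way:
1. the jack stands flat on the table with its spindle under the foot (within 6 mm), the foot still hanging free (horizontal distance between setting_jack and foot_tip below 0.006 m and angle between setting_jack's own z axis and vertical below 0.05 rad and height (world z) of setting_jack below 0.004 m and value of joint gauge_foot below 0.001 m), for 0.2 s.
At the end, for the whole second after the job is handed in: The jack stands flat on the table, its spindle axis within 6 mm of the foot's axis; the foot is pushed in between 2.6 and 5.4 mm; carriage and jack are at rest (horizontal distance between setting_jack and foot_tip below 0.006 m and angle between setting_jack's own z axis and vertical below 0.05 rad and height (world z) of setting_jack below 0.004 m and value of joint gauge_foot between 0.0026 and 0.0054 m and linear speed of setting_jack below 0.01 m/s and velocity of joint gauge_carriage between -0.003 and 0.003 m/s); the robot touches nothing.
It fails at once if the foot is driven to its upper stop (pushed in more than 7.4 mm) (value of joint gauge_foot above 0.0074 m).
It fails at once if a bystander is shifted by more than 15 mm (distance of any of setting_ring, gauge_block, vee_block, dial_indicator, stylus_case from where it was at the start of the episode above 0.015 m).
It also fails if it takes over 64 s, if anything falls off the work surface, if the arm or the gripper's body presses on something with over 40 N, if the wrist force passes 120 N, or if a joint passes its speed limit or range.

### The arm

A 6-joint arm with a two-finger parallel gripper is mounted at the origin on a cart in front of the work surface, level with it; the furniture and walls round the work are solid. World frame = base frame: x ahead of the robot, y to its left, z up, the work surface at z = 0. Lengths are in m, angles in rad, forces in N, time in s.
With the tool pointing down it reaches from about 0.25 to 0.725 m from the base axis. Payload 4 kg.
Tool frame: the origin (TCP) lies on the centre line of the jaws, within the pads' length; the fingertips stand 22 mm ahead of it and the grasp point (between the pads) lies 3 mm ahead of it; z points along the fingers, y is the line along which they close (so a half turn about z gives the same grasp; the last joint's range is limited). The gripper opens to 85 mm and grips with 20 to 120 N. Pads are 22 mm wide; open, the fingers measure 114 mm over their backs; the gripper's body (76 mm by 85 mm) begins 54 mm behind the grasp point. The pads swing forward as they close: fully open they stand 13 mm farther back than shut.
Start: joints at [1.304, 0.241, 0.005, 1.335, 0, 1.571], TCP at [0.132, 0.482, 0.23] pointing down, gripper open.
Joint ranges: [-2.72, 2.72], [-1.05, 1.87], [-1.09, 1.28], [-1.99, 2.15], [-1.42, 1.44], [-3.14, 3.14]. Speed limits (rad/s): [2.79, 2.79, 3.14, 3.14, 3.14, 3.14].

### API

Orientations are given as a unit quaternion [x, y, z, w].
In Python, from workcell import bot gives the robot as it stands.
- The arm moves only by the shell command python3 -m inch 'ROWS'. ROWS is JSON, one flat list of numbers, 7 for each row, row after row: the shift along the world's x, y, z in mm, then the turn, a rotation vector about the world's x, y, z in rad, then the opening in per cent of the stroke, from 0 (shut) to 100 (fully open). A call has 1 to 8 rows; each row is the pose to reach, as a shift and turn from the pose commanded when the call began; what a row does not reach only later rows make up. A row lasts 1/12 s, in which the tool goes at most 41.7 mm and 7.16 degrees, less where a joint would pass 70% of its speed; a pose out of reach is approached as far as the arm can. A call with a gripper value outside its range is refused whole. The fingers move at their own pace and stop on an object; the grip force is fixed at half the most. Time passes only in rows, so rows that repeat a pose let the fingers close. It gives the time, the measured TCP pose, the force, the opening and the grip force at its end, in the units of the state.
- bot.get_obs(): the state, without advancing time (a new reading comes with each control period).
- bot.camera(name): name is "side" or "top"; returns the picture (384x512x3 uint8, blue, green, red); there is no depth.
- bot.camera_info(name): a dict with "intrinsics" (3x3 intrinsics, pixels), "camera_from_world" (4x4, takes a point from world to camera coordinates). Camera axes: x right, y down, z forward; pixel columns grow to the right and rows downward; lengths in m; the calibration is good to about 2 mm. A picture is of the moment at which its call begins. camera_info takes no time and is no camera call.
- bot.job_done(): hands the job in; it is judged then, once.
Trained networks look in the newest picture that a camera, given by its name, has taken for a name from the list of things; names that differ only in an ending like _2 or _b are one class to them, and where a whole thing is asked for, a point or a joint stands for the part that bears it (a point fixed in the world has none). Each returns a list of dicts, best first, with "confidence" (0 to 1); they miss things now and then, are a little off and sometimes report something else, mostly with a low value. They report only what shows in the picture. A call takes as long as a camera call.
- bot.silhouettes(camera, target): "mask" (384x512 bool, what is visible of it) and "uv" ([column, row] in pixels, amid what is visible of it).
- bot.spot_point(camera, target): "uv" ([column, row] in pixels: a listed point, or the origin of a listed thing).
The state is a dict: "clock": time; "joint_pos": joint angles; "joint_vel": joint speeds; "tau": joint torques, N m; "eef_pos": TCP position; "tool_rot": TCP orientation; "ft_force": force on the tool from outside, world axes, zero at the start; "ft_torque": the same for the moment, N m; "grip_width": finger opening in m; "grasp_force": force on a finger pad.
Only numpy, scipy, OpenCV 4.12 (cv2) and the standard library are available. Lean on these libraries where they do the work, as an engineer would, in place of code of your own. Each camera call takes 0.05 s, during which the arm holds its last target. There are 200 camera calls.

## Working session

There is one attempt and no reset: what is moved stays moved. The work goes in short steps, Python scripts to look and compute and a shell command to move; the robot and the scene stay as the last step left them, time stands still between calls to the robot, and variables do not carry over. Pictures are saved under pics/ and viewed, at most 10 in all, crops included, and the job is handed in when it is done.

```bash
mkdir -p pics; cat > h.py <<'E'
import numpy as np, cv2
from workcell import bot
def cam(n):
    i=bot.camera_info(n); return np.array(i["intrinsics"]),np.array(i["camera_from_world"])
def ray(n,uv):
    K,T=cam(n); d=T[:3,:3].T@np.linalg.inv(K)@np.array([uv[0],uv[1],1.]); o=-T[:3,:3].T@T[:3,3]; return o,d/np.linalg.norm(d)
def atz(n,uv,z):
    o,d=ray(n,uv); return o+d*(z-o[2])/d[2]
def proj(n,p):
    K,T=cam(n); q=K@(T[:3,:3]@np.array(p)+T[:3,3]); return q[:2]/q[2]
def tri(ua,ub):
    a,da=ray("top",ua); b,db=ray("side",ub)
    s=np.linalg.lstsq(np.c_[da,-db],b-a,rcond=None)[0]
    p,q=a+s[0]*da,b+s[1]*db; return (p+q)/2,np.linalg.norm(p-q)
E
python3 - <<'E'
from h import *
np.set_printoptions(precision=4,suppress=True)
ims=[]
for n in("top","side"):
    im=bot.camera(n); cv2.imwrite(f"pics/{n}0.png",im); K,T=cam(n); print(n,ray(n,(256,192)))
D={}
for t in["carriage_grip","foot_tip","jack_grip","setting_jack","gauge_stand","setting_ring","gauge_block","vee_block","dial_indicator","stylus_case"]:
    for n in("top","side"):
        r=bot.spot_point(n,t)[:2]; print(t,n,[(np.round(x["uv"],1),round(x["confidence"],2)) for x in r])
        if r: D[t,n]=r[0]["uv"]
    if (t,"top") in D and (t,"side") in D: print("   tri",*tri(D[t,"top"],D[t,"side"]))
    if (t,"top") in D: print("   z0",atz("top",D[t,"top"],0))
print(bot.get_obs())
E
```

```text
top (array([ 0.4642, -0.0539,  1.2371]), array([ 0.0859, -0.0301, -0.9959]))
side (array([ 0.4062, -0.9418,  0.7191]), array([ 0.1145,  0.8371, -0.535 ]))
carriage_grip top [(array([344.8, 191.7]), 0.75), (array([293.3, 191.4]), 0.7)]
carriage_grip side [(array([269.9, 209.4]), 0.69)]
   tri [ 0.5325 -0.2991  0.2662] 0.024941579121955992
   z0 [ 0.5671 -0.3684  0.    ]
foot_tip top []
foot_tip side [(array([273.1, 243.1]), 0.56)]
jack_grip top [(array([219. , 230.8]), 0.78), (array([288.9, 196.6]), 0.45)]
jack_grip side []
   z0 [0.4528 0.0251 0.    ]
setting_jack top [(array([222. , 204.2]), 0.71)]
setting_jack side [(array([259.5, 220.9]), 0.98)]
   tri [0.5393 0.0139 0.0088] 0.01037805461967868
   z0 [0.5347 0.0149 0.    ]
gauge_stand top [(array([289.7, 198.1]), 0.87)]
gauge_stand side [(array([243.1, 331.4]), 0.68)]
   tri [ 0.5108 -0.2154 -0.1709] 0.10183385161252838
   z0 [ 0.55   -0.1957  0.    ]
setting_ring top [(array([342.2, 229.8]), 0.59)]
setting_ring side [(array([243.9, 333.2]), 0.71)]
   tri [ 0.45   -0.3572 -0.0065] 0.002064801142097645
   z0 [ 0.449  -0.3555  0.   
[... 573 characters left out ...]
 ]
stylus_case top [(array([158.5, 170. ]), 0.78)]
stylus_case side [(array([278.7, 184.5]), 0.74), (array([286.7, 208.2]), 0.49)]
   tri [0.6426 0.2113 0.0023] 0.0038389458681941063
   z0 [0.6449 0.2116 0.    ]
{'clock': 1.1, 'joint_pos': array([1.304 , 0.2406, 0.005 , 1.3352, 0.    , 1.5708]), 'joint_vel': array([-0.0019,  0.0013,  0.0017,  0.0004, -0.0005, -0.001 ]), 'tau': array([  0.0001, -37.2222,  25.2695,   0.0013,   0.0002,   0.    ]), 'eef_pos': array([0.1318, 0.4823, 0.23  ]), 'tool_rot': array([ 0.133 ,  0.9911, -0.    , -0.    ]), 'ft_force': array([ 0.502 ,  0.2172, -0.015 ]), 'ft_torque': array([-0.0063, -0.0091,  0.0325]), 'grasp_force': 0.0, 'grip_width': 0.0855560178493709}
```

```bash
python3 - <<'E'
import cv2,numpy as np
for n,(a,b,c,d) in{"top":(140,270,130,370),"side":(150,350,170,370)}.items():
    im=cv2.imread(f"pics/{n}0.png")[a:b,c:d]; s=3 if n=="top" else 3
    cv2.imwrite(f"pics/{n}0c.png",cv2.resize(im,None,fx=s,fy=s,interpolation=cv2.INTER_CUBIC))
E
```

```text
(no output)
```

View pics/top0c.png

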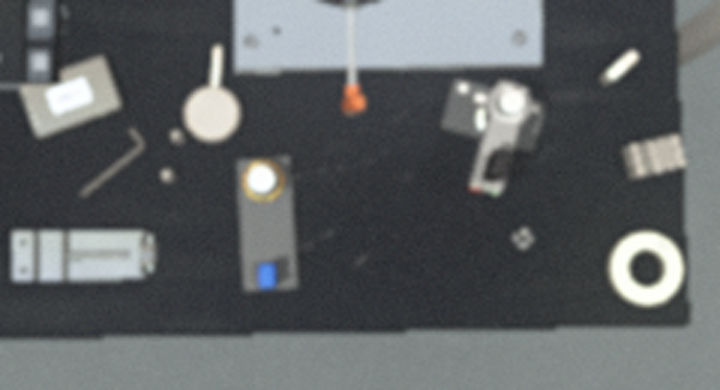

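View pics/side0c.png

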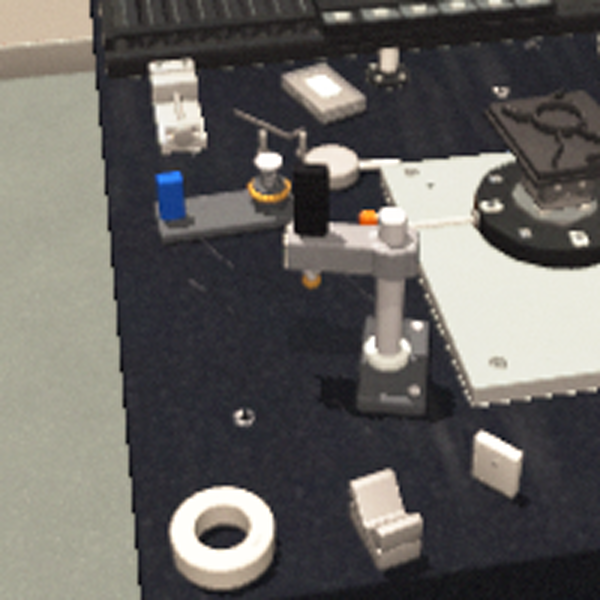

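The top view shows the jack lying along x, with its spindle at about (217,200) and blue handle at (219,230). The stand's column top is at (300,174), and its carriage comes towards the robot. The side view shows the foot at (274,244) and the handle at (274,212). Next I'll measure more finely.

```bash
python3 - <<'E'
from h import *
np.set_printoptions(precision=4,suppress=True)
def blob(im,m,box):
    a,b,c,d=box; k=np.zeros(im.shape[:2],bool); k[a:b,c:d]=m[a:b,c:d]; v,u=np.nonzero(k); return np.array([u.mean(),v.mean()]),len(u)
T=cv2.imread("pics/top0.png").astype(int); S=cv2.imread("pics/side0.png").astype(int)
br=lambda I,t:I.min(2)>t
blue=lambda I:(I[...,0]-I[...,2]>60)
org=lambda I:(I[...,2]-I[...,0]>50)
u,n=blob(T,br(T,200),(190,212,205,230)); print("spindle top",u,n,[atz("top",u,z)[:2] for z in(.045,.0575,.07)])
us,n=blob(S,br(S,170),(198,215,250,270)); print("spindle side",us,n)
u2,n=blob(T,org(T),(190,212,205,230)); print("collar top",u2,n)
ub,n=blob(T,blue(T),(215,245,210,235)); print("blue",ub,n,atz("top",ub,.058))
ubs,n=blob(S,blue(S),(200,230,215,240)); print("blue side",ubs,n,"tri",*tri(ub,ubs))
uc,n=blob(T,br(T,200),(163,182,290,312)); print("col",uc,n,atz("top",uc,.160))
uf,n=blob(S,org(S),(235,250,265,285)); print("foot side",uf,n,atz("side",uf,.092))
k=S.max(2)<25; uh,n=blob(S,k,(204,229,268,280)); print("handle side",uh,n,atz("side",uh,.1705))
for t in["gauge_carriage","setting_jack","carriage_grip","jack_grip","gauge_foot"]:
    for c in("top","side"):
        r=bot.silhouettes(c,t)
        for x in r[:1]:
            m=x["mask"].astype(np.uint8); q=cv2.minAreaRect(np.argwhere(m)[:,::-1].astype(np.float32)); print(t,c,x["confidence"],m.sum(),q)
E
python3 - <<'E'
import cv2
im=cv2.imread("pics/top0.png")[155:215,270:330]; cv2.imwrite("pics/c1.png",cv2.resize(im,None,fx=9,fy=9,interpolation=cv2.INTER_CUBIC))
E
```

```text
spindle top [216.5167 199.1833] 60 [array([0.5474, 0.0286]), array([0.5465, 0.0277]), array([0.5457, 0.0269])]
spindle side [259.119  203.1667] 42
collar top [216.3333 202.0278] 36
blue [218.551  231.6122] 49 [0.451  0.0227 0.058 ]
blue side [226.4511 214.4511] 133 tri [0.4513 0.0241 0.0368] 0.0010738829417619097
col [298.6667 174.9899] 99 [ 0.6016 -0.2036  0.16  ]
foot side [273.5 243.5] 20 [ 0.5466 -0.1932  0.092 ]
handle side [272.8242 218.2485] 165 [ 0.544  -0.1996  0.1705]
gauge_carriage top 0.75 435 ((296.07366943359375, 185.00546264648438), (18.17243766784668, 36.640357971191406), 4.23639440536499)
gauge_carriage side 0.87 969 ((287.0, 223.5), (41.0, 44.0), 90.0)
setting_jack top 0.73 778 ((218.19656372070312, 213.84136962890625), (43.74790573120117, 18.262550354003906), 86.633544921875)
setting_jack side 0.96 747 ((244.42453002929688, 216.26414489746094), (23.404644012451172, 44.843544006347656), 79.3803482055664)
carriage_grip top 0.66 386 ((295.8049011230469, 184.756103515625), (16.343868255615234, 36.00068283081055), 6.34019136428833)
carriage_grip side 0.67 941 ((287.0, 224.0), (40.0, 44.0), 90.0)
jack_grip top 0.81 792 ((218.20579528808594, 213.91021728515625), (43.886627197265625, 18.29047393798828), 86.98721313476562)
jack_grip side 0.83 853 ((244.0270538330078, 215.66213989257812), (26.3038387298584, 45.86731719970703), 80.53767395019531)
gauge_foot side 0.25 971 ((287.0, 224.5), (41.0, 44.0), 90.0)
```

View pics/c1.png

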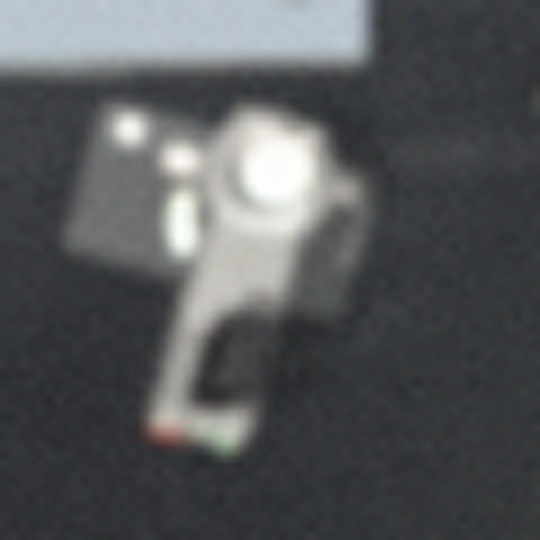

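The crop shows the stand turned by about 15° in the image. The column top is at crop (272,170), the base's left corners at (65,245) and (105,105), and the carriage front corners at (150,430) and (248,450). I'll fit the stand's pose to these points.

```bash
python3 - <<'E'
from h import *
from scipy.optimize import least_squares
np.set_printoptions(precision=4,suppress=True)
c=lambda u,v:((u+.5)/9-.5+270,(v+.5)/9-.5+155)
s=lambda u,v:((u+.5)/3-.5+170,(v+.5)/3-.5+150)
P=[("top",c(272,170),(62,0,160)),("top",c(65,245),(40,50,16)),("top",c(105,105),(95,50,16)),("top",c(355,315),(40,-50,16)),
("top",c(148,425),(-20,15,140)),("top",c(246,448),(-20,-15,140)),
("side",(273.5,243.5),(0,0,92)),("side",s(393,215),(62,0,160)),("side",s(311,200),(0,0,170.5)),("side",s(360,410),(40,-50,0)),("side",s(426,412),(95,-50,0)),("side",s(284,233),(-20,15,140))]
def w(p,q):
    a=p[2]; x,y,z=np.array(q)/1e3; return [p[0]+x*np.cos(a)-y*np.sin(a),p[1]+x*np.sin(a)+y*np.cos(a),z]
f=lambda p:np.concatenate([proj(n,w(p,q))-u for n,u,q in P])
r=least_squares(f,[.545,-.195,-.2],x_scale=[.01,.01,.1],loss="soft_l1"); print("stand",r.x); print(f(r.x).reshape(-1,2))
a=r.x[2]
# jack
blue=("top",(218.551,231.612),(-95,0,55))
def g(p):
    h=p[3]*1000
    L=[("top",(217.2,199.6),(0,0,h)),("side",(259.1,203.2),(0,0,h)),("top",(218.551,231.612),(-95,0,56)),("side",(226.45,214.45),(-95,0,36)),("top",(218.2,213.85),(-42.5,0,8))]
    return np.concatenate([proj(n,w(p,q))-u for n,u,q in L])
r=least_squares(g,[.54,.025,0,.06],x_scale=[.01,.01,.1,.01],loss="soft_l1"); print("jack",r.x); print(g(r.x).reshape(-1,2))
p=r.x; print("jack grip",w(p,(-95,0,40)))
E
```

```text
stand [ 0.5463 -0.1921 -0.25  ]
[[ 0.2423 -0.2243]
 [-0.5975  0.8366]
 [-1.0674 -0.8028]
 [-1.1771  0.5253]
 [ 1.2286 -0.1311]
 [ 0.947  -0.1788]
 [-0.209  -0.285 ]
 [-0.1356 -0.3765]
 [-0.1421 -0.1109]
 [-0.7838  1.0906]
 [ 0.4739  1.5273]
 [ 0.7532 -4.5446]]
jack [0.5463 0.0262 0.0245 0.0616]
[[-0.248  -0.4485]
 [-0.0689  0.0537]
 [-0.3395 -0.1177]
 [-0.1482  0.2969]
 [ 0.4374  0.2893]]
jack grip [np.float64(0.45135215388543626), np.float64(0.02385077274111519), np.float64(0.04)]
```

```bash
python3 -m inch '[320,-458,-60,0,0,0.291,60, 320,-458,-60,0,0,0.291,60, 320,-458,-60,0,0,0.291,60, 320,-458,-60,0,0,0.291,60, 320,-458,-60,0,0,0.291,60, 320,-458,-60,0,0,0.291,60, 320,-458,-60,0,0,0.291,60, 320,-458,-60,0,0,0.291,60]'; python3 -c "
from workcell import bot;o=bot.get_obs();print(o['eef_pos'],o['tool_rot'],o['joint_pos'],o['grip_width'])"
```

```text
clock: 2.27
eef_pos: [0.3195, 0.2132, 0.1951]
tool_rot: [-0.012, 1.0, 0.0, 0.0]
ft_force: [2.4, -0.3, -0.1]
grip_width: 0.0515
grasp_force: 0.0
[0.31952181 0.21322026 0.19512541] [-1.23697679e-02  9.99923330e-01  3.10678730e-04  4.75363770e-04] [ 5.88445676e-01  3.09614557e-02 -3.34585367e-01  1.20411374e+00
  3.17807052e-06  5.63705508e-01] 0.05146875868933133
```

```bash
python3 -m inch '[130,-187,-70,0,0,0,60, 130,-187,-70,0,0,0,60, 130,-187,-70,0,0,0,60, 130,-187,-70,0,0,0,60, 130,-187,-70,0,0,0,60, 130,-187,-70,0,0,0,60, 130,-187,-70,0,0,0,60, 130,-187,-70,0,0,0,60]'; python3 - <<'E'
from h import *
np.set_printoptions(precision=4,suppress=True)
T=bot.camera("top");cv2.imwrite("pics/top1.png",T)
from scipy.spatial.transform import Rotation as R
print(R.from_quat(bot.get_obs()["tool_rot"]).as_matrix()[:,1],bot.get_obs()["eef_pos"])
E
```

```text
clock: 2.93
eef_pos: [0.4489, 0.0266, 0.1243]
tool_rot: [-0.01, 1.0, 0.0, -0.001]
ft_force: [-0.2, 0.6, -0.1]
grip_width: 0.0513
grasp_force: 0.0
[-0.0227  0.9997  0.0004] [0.4485 0.0276 0.1247]
```

```bash
python3 -m inch '[0,0,-40,0,0,0,60, 0,0,-60,0,0,0,60, 0,0,-81,0,0,0,60, 0,0,-81,0,0,0,60, 0,0,-81,0,0,0,60]'; python3 -c "
from workcell import bot;o=bot.get_obs();print(o['eef_pos'],o['tool_rot'],o['grip_width'])"
```

```text
clock: 3.4
eef_pos: [0.4475, 0.029, 0.0439]
tool_rot: [-0.013, 1.0, 0.0, -0.001]
ft_force: [-0.4, -0.2, -0.3]
grip_width: 0.0513
grasp_force: 0.0
[0.44746842 0.02898423 0.04390725] [-1.32110526e-02  9.99912036e-01  3.85264743e-05 -1.17724069e-03] 0.0512763036760251
```

```bash
python3 -m inch '[4,-5,0,0,0,0,60, 4,-5,0,0,0,0,60, 4,-5,0,0,0,0,0, 4,-5,0,0,0,0,0, 4,-5,0,0,0,0,0, 4,-5,0,0,0,0,0, 4,-5,0,0,0,0,0]'; python3 - <<'E'
from h import *
S=bot.camera("side");o=bot.get_obs();print(o['eef_pos'],o['tool_rot'],o['grip_width'],o['grasp_force'],o['ft_force'])
cv2.imwrite("pics/s2.png",cv2.resize(S[150:290,170:350],None,fx=4,fy=4,interpolation=cv2.INTER_CUBIC))
E
```

```text
clock: 3.98
eef_pos: [0.4534, 0.0229, 0.045]
tool_rot: [-0.012, 1.0, 0.0, 0.001]
ft_force: [-0.6, -0.8, 6.1]
grip_width: 0.0141
grasp_force: 60.6
[0.45340538 0.02289908 0.04497582] [-1.21934706e-02  9.99925328e-01  3.85012824e-05  8.10019111e-04] 0.013980979639473657 60.63763618469238 [-0.98002122 -0.26693952  5.76198121]
```

View pics/s2.png

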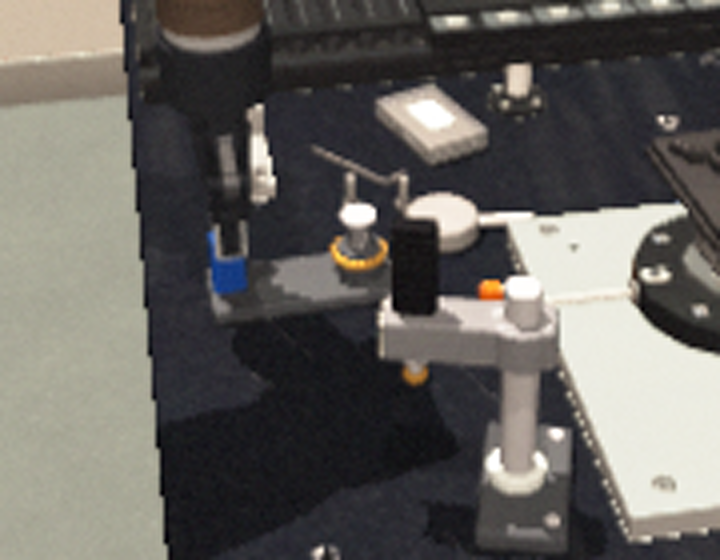

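```bash
python3 -m inch '[-10,-12,1,0,0,0,0, -20,-36,1,0,0,-0.04,0, -31,-61,1,0,0,-0.08,0, -31,-88,1,0,0,-0.13,0, -31,-116,1,0,0,-0.18,0, -31,-144,1,0,0,-0.23,0, -31,-170,1,0,0,-0.274,0, -31,-183,1,0,0,-0.274,0]'; python3 -m inch '[0,0,0,0,0,0,0, 0,0,0,0,0,0,0]'; python3 - <<'E'
from h import *
S=bot.camera("side");T=bot.camera("top");o=bot.get_obs();print(o['eef_pos'],o['tool_rot'],o['grip_width'],o['grasp_force'],o['ft_force'])
cv2.imwrite("pics/s3r.png",S);cv2.imwrite("pics/t3r.png",T)
cv2.imwrite("pics/s3.png",cv2.resize(S[180:280,190:340],None,fx=5,fy=5,interpolation=cv2.INTER_CUBIC))
E
```

```text
clock: 4.7
eef_pos: [0.4216, -0.1623, 0.045]
tool_rot: [0.126, 0.992, -0.0, 0.0]
ft_force: [-0.3, 1.3, -2.1]
grip_width: 0.0142
grasp_force: 59.7
clock: 4.87
eef_pos: [0.4218, -0.1611, 0.045]
tool_rot: [0.126, 0.992, -0.001, 0.0]
ft_force: [-0.7, -1.5, -0.6]
grip_width: 0.0142
grasp_force: 59.9
[ 0.42170143 -0.15983922  0.04498517] [ 1.24585573e-01  9.92208839e-01 -2.26319686e-04 -5.23749374e-05] 0.014249361760380143 59.853957295417786 [-0.63683999 -3.01690771  0.32400524]
```

View pics/s3.png

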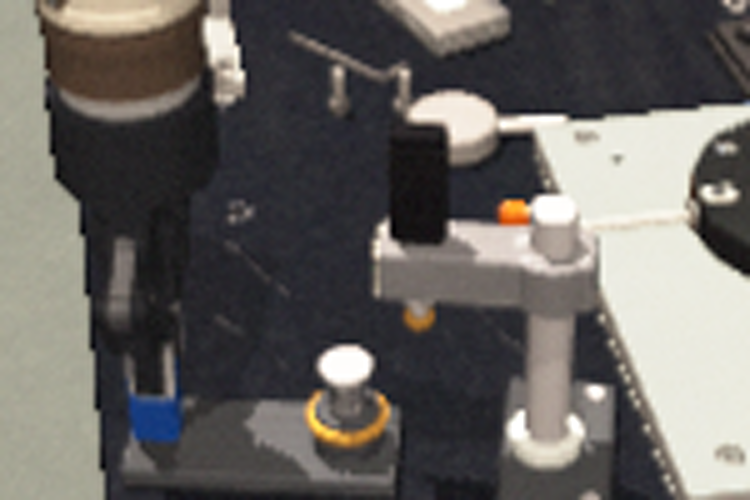

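The jack stands flat in the grip. Its spindle top is at side (259,252.5), and the foot is at about (273.5,243.5). I'll check this against the predicted position.

```bash
python3 - <<'E'
from h import *
np.set_printoptions(precision=4,suppress=True)
S=cv2.imread("pics/s3r.png").astype(int)
k=np.zeros(S.shape[:2],bool); k[247:259,251:268]=(S.min(2)>150)[247:259,251:268]; v,u=np.nonzero(k); us=np.array([u.mean(),v.mean()]); print(us,len(u))
o=bot.get_obs(); a=-2*np.arctan2(o["tool_rot"][0],o["tool_rot"][1]); sp=o["eef_pos"][:2]+.0929*np.array([np.cos(a),np.sin(a)])
print(o["eef_pos"],a,"pred spindle",sp)
for h in(.058,.0616,.065): print(h,proj("side",[*sp,h]),atz("side",us,h))
g=np.array([.5463,-.1921]); 
print("TCP target",g-.0929*np.array([np.cos(.25),-np.sin(.25)]),"shift spindle",1e3*(g-sp))
print("expected spindle px at goal",proj("side",[*g,.0616]),"foot axis",proj("side",[*g,.09]))
E
```

```text
[258.5373 252.5522] 67
[ 0.4217 -0.1598  0.045 ] -0.24982028422761499 pred spindle [ 0.5117 -0.1828]
0.058 [258.5489 253.4591] [ 0.5122 -0.1795  0.058 ]
0.0616 [258.5159 252.3177] [ 0.5116 -0.1837  0.0616]
0.065 [258.4846 251.2356] [ 0.5111 -0.1876  0.065 ]
TCP target [ 0.4563 -0.1691] shift spindle [34.5825 -9.2931]
expected spindle px at goal [273.3301 253.0577] foot axis [273.2962 243.8795]
```

```bash
python3 -m inch '[9,-2,0,0,0,0,0, 18,-5,0,0,0,0,0, 27,-7,0,0,0,0,0, 34,-9,0,0,0,0,0, 34.5,-9.3,0,0,0,0,0, 34.5,-9.3,0,0,0,0,0, 34.5,-9.3,0,0,0,0,0]'; python3 - <<'E'
from h import *
np.set_printoptions(precision=4,suppress=True)
S=bot.camera("side");T=bot.camera("top");S0=S;S=S.astype(int)
o=bot.get_obs(); a=-2*np.arctan2(o["tool_rot"][0],o["tool_rot"][1]); print(o["eef_pos"],a,o["ft_force"],o["eef_pos"][:2]+.0929*np.array([np.cos(a),np.sin(a)]))
k=np.zeros(S.shape[:2],bool); k[248:259,264:283]=(S.min(2)>150)[248:259,264:283]; v,u=np.nonzero(k); print("spindle",u.mean(),v.mean(),len(u))
k=np.zeros(S.shape[:2],bool); k[238:247,264:283]=(S[...,2]-S[...,0]>50)[238:247,264:283]; v,u=np.nonzero(k); print("foot",u.mean(),v.mean(),len(u))
cv2.imwrite("pics/s4.png",np.hstack([cv2.resize(S0[190:280,220:310],(540,540),interpolation=cv2.INTER_CUBIC)]))
E
```

```text
clock: 5.55
eef_pos: [0.4568, -0.168, 0.045]
tool_rot: [0.124, 0.992, 0.001, 0.0]
ft_force: [-0.7, 2.5, 0.6]
grip_width: 0.0141
grasp_force: 60.1
[ 0.4567 -0.1683  0.045 ] -0.24829759561568157 [1.0418 2.7005 0.982 ] [ 0.5467 -0.1911]
spindle 273.44827586206895 252.29310344827587 58
foot 273.5 243.5 20
```

View pics/s4.png

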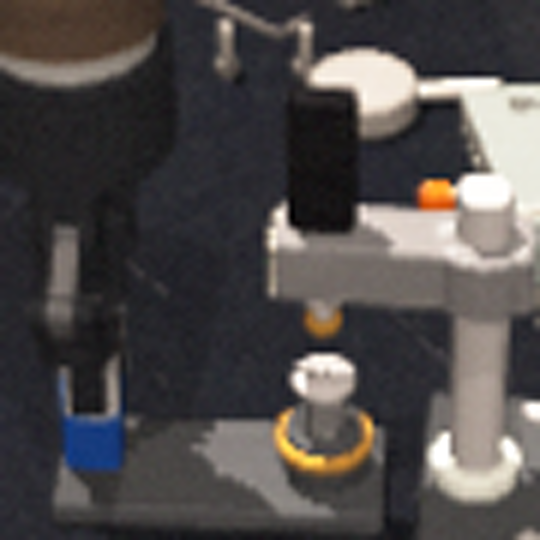

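The spindle column (273.4) matches the foot column (273.5), and its row fits the prediction. I'll release the jack and go to the carriage handle.

```bash
python3 -m inch '[0,0,0,0,0,0,60, 0,0,0,0,0,0,60, 0,0,0,0,0,0,60, 0,0,0,0,0,0,60, 0,0,20,0,0,0,60, 0,0,60,0,0,0,60, 0,0,100,0,0,0,60, 0,0,140,0,0,0,60]'; python3 -m inch '[0,0,40,0,0,0,60, 0,0,70,0,0,0,60, 30,-8,70,0,0,0,60, 60,-16,70,0,0,0,60, 89,-23,70,0,0,0,60, 89,-23,70,0,0,0,60, 89,-23,70,0,0,0,60]'; python3 - <<'E'
from h import *
np.set_printoptions(precision=4,suppress=True)
o=bot.get_obs(); a=-2*np.arctan2(o["tool_rot"][0],o["tool_rot"][1]);print(o["eef_pos"],a,o["grip_width"]); print("shift",1e3*(np.array([.5463,-.1921,.187])-o["eef_pos"]))
S=bot.camera("side").astype(int)
k=np.zeros(S.shape[:2],bool); k[248:259,264:283]=(S.min(2)>150)[248:259,264:283]; v,u=np.nonzero(k); print("spindle",u.mean(),v.mean(),len(u))
E
```

```text
clock: 6.32
eef_pos: [0.4555, -0.1695, 0.1862]
tool_rot: [0.125, 0.992, -0.0, -0.001]
ft_force: [0.4, -0.5, 0.1]
grip_width: 0.0511
grasp_force: 0.0
clock: 6.9
eef_pos: [0.5458, -0.1928, 0.2534]
tool_rot: [0.125, 0.992, 0.0, -0.001]
ft_force: [0.2, -0.3, -0.2]
grip_width: 0.0517
grasp_force: 0.0
[ 0.5458 -0.1928  0.2534] -0.24995397740098088 0.0516775000073728
shift [  0.5202   0.6665 -66.3927]
spindle 273.55737704918033 252.4262295081967 61
```

```bash
python3 -m inch '[0.5,0.7,-20,0,0,0,60, 0.5,0.7,-45,0,0,0,60, 0.5,0.7,-66,0,0,0,60, 0.5,0.7,-66,0,0,0,60, 0.5,0.7,-66,0,0,0,60]'; python3 -m inch '[0,0,0,0,0,0,0, 0,0,0,0,0,0,0, 0,0,0,0,0,0,0, 0,0,0,0,0,0,0, 0,0,0,0,0,0,0, 0,0,0,0,0,0,0]'; python3 - <<'E'
from h import *
np.set_printoptions(precision=4,suppress=True)
o=bot.get_obs(); a=-2*np.arctan2(o["tool_rot"][0],o["tool_rot"][1]);print(o["eef_pos"],a,o["grip_width"],o["grasp_force"],o["ft_force"])
d=o["eef_pos"][:2]-[.5463,-.1921]; print("stand frame dev mm",1e3*(np.cos(.25)*d[0]-np.sin(.25)*d[1]),1e3*(np.sin(.25)*d[0]+np.cos(.25)*d[1]))
S=bot.camera("side");cv2.imwrite("pics/s5.png",S)
E
```

```text
clock: 7.37
eef_pos: [0.5439, -0.1913, 0.1887]
tool_rot: [0.125, 0.992, 0.0, -0.001]
ft_force: [0.3, -0.6, 0.4]
grip_width: 0.0508
grasp_force: 0.0
clock: 7.87
eef_pos: [0.5469, -0.1913, 0.1909]
tool_rot: [0.125, 0.992, 0.0, 0.002]
ft_force: [-1.2, 3.9, 5.8]
grip_width: 0.0117
grasp_force: 59.3
[ 0.5469 -0.1913  0.1909] -0.25035094584206136 0.011737641594802742 59.26034766482189 [-1.1638  3.9193  5.7618]
stand frame dev mm 0.33365563525068936 0.951400214104284
```

Gripping the handle puts it within 1 mm of the spindle position, so the lateral fit is good. I'll lower most of the gap of about 28 mm, then go in small force-watched steps.

```bash
python3 -m inch '[0,0,-3,0,0,0,0, 0,0,-7,0,0,0,0, 0,0,-11,0,0,0,0, 0,0,-15,0,0,0,0, 0,0,-18,0,0,0,0, 0,0,-18,0,0,0,0]'; for i in 1 2; do python3 -m inch '[0,0,-0.5,0,0,0,0, 0,0,-1,0,0,0,0]'; done
```

```text
clock: 8.42
eef_pos: [0.5468, -0.1913, 0.1721]
tool_rot: [0.125, 0.992, 0.0, 0.001]
ft_force: [2.2, 2.4, 3.2]
grip_width: 0.0116
grasp_force: 58.9
clock: 8.58
eef_pos: [0.5469, -0.1913, 0.1715]
tool_rot: [0.125, 0.992, 0.0, 0.002]
ft_force: [0.3, 3.7, 6.9]
grip_width: 0.012
grasp_force: 59.3
clock: 8.75
eef_pos: [0.5469, -0.1913, 0.1706]
tool_rot: [0.125, 0.992, 0.0, 0.002]
ft_force: [0.8, 3.1, 5.9]
grip_width: 0.0118
grasp_force: 59.3
```

```bash
python3 - <<'E'
from h import *
np.set_printoptions(precision=4,suppress=True)
o=bot.get_obs();print(o["eef_pos"],o["ft_force"])
S=bot.camera("side");S0=S;S=S.astype(int)
k=(S[...,2]-S[...,0]>50); k[:230]=0;k[260:]=0;k[:,:264]=0;k[:,283:]=0; v,u=np.nonzero(k); print("foot",u.mean(),v.mean(),len(u))
cv2.imwrite("pics/s6.png",cv2.resize(S0[200:280,230:310],(560,560),interpolation=cv2.INTER_CUBIC))
E
```

```text
[ 0.5469 -0.1913  0.1706] [0.8297 3.08   5.9152]
foot 274.11538461538464 252.65384615384616 26
```

View pics/s6.png

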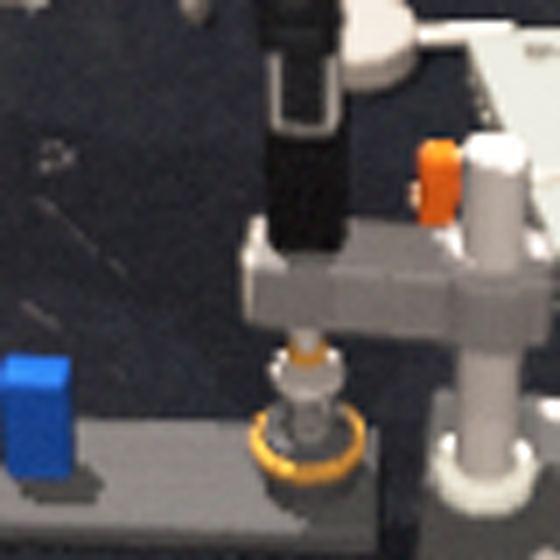

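The foot is at about (274,250.5), centred over the spindle top at row 252.5, with several mm to go. I'll carry on in 1 mm steps.

```bash
f(){ grep -E 'eef_pos|ft_force'; }
python3 -m inch '[0,0,-0.5,0,0,0,0, 0,0,-1,0,0,0,0, 0,0,-1,0,0,0,0]'|f; python3 -m inch '[0,0,-0.5,0,0,0,0, 0,0,-1,0,0,0,0, 0,0,-1,0,0,0,0]'|f; python3 -m inch '[0,0,-0.5,0,0,0,0, 0,0,-1,0,0,0,0, 0,0,-1,0,0,0,0]'|f; python3 -m inch '[0,0,-0.5,0,0,0,0, 0,0,-1,0,0,0,0, 0,0,-1,0,0,0,0]'|f
```

```text
eef_pos: [0.5469, -0.1913, 0.1694]
ft_force: [0.7, 3.6, 5.3]
eef_pos: [0.5468, -0.1913, 0.1684]
ft_force: [1.7, 4.2, 5.7]
eef_pos: [0.5468, -0.1913, 0.1674]
ft_force: [0.3, 3.6, 5.4]
eef_pos: [0.5469, -0.1913, 0.1664]
ft_force: [0.8, 3.3, 6.6]
```

```bash
f(){ grep -E 'eef_pos|ft_force'; }
python3 -m inch '[0,0,-0.5,0,0,0,0, 0,0,-1,0,0,0,0, 0,0,-1,0,0,0,0]'|f; python3 -m inch '[0,0,-0.5,0,0,0,0, 0,0,-1,0,0,0,0, 0,0,-1,0,0,0,0]'|f; python3 -m inch '[0,0,-0.5,0,0,0,0, 0,0,-1,0,0,0,0, 0,0,-1,0,0,0,0]'|f
```

```text
eef_pos: [0.5468, -0.1913, 0.1654]
ft_force: [1.9, 3.6, 5.9]
eef_pos: [0.5469, -0.1913, 0.1646]
ft_force: [0.9, 3.3, 6.5]
eef_pos: [0.5469, -0.1913, 0.1641]
ft_force: [-0.7, 3.5, 9.2]
```

```bash
f(){ grep -E 'eef_pos|ft_force'; }
python3 -m inch '[0,0,-0.5,0,0,0,0, 0,0,-1,0,0,0,0, 0,0,-1,0,0,0,0]'|f; python3 -m inch '[0,0,0,0,0,0,0, 0,0,0,0,0,0,0]'|f;python3 - <<'E'
from h import *
S=bot.camera("side");cv2.imwrite("pics/s7r.png",S)
b=cv2.imread("pics/s6.png")
cv2.imwrite("pics/s7.png",cv2.resize(S[225:265,255:295],(560,560),interpolation=cv2.INTER_CUBIC))
E
```

```text
eef_pos: [0.5469, -0.1913, 0.1634]
ft_force: [-1.7, 4.0, 8.9]
eef_pos: [0.5469, -0.1913, 0.1634]
ft_force: [-1.1, 4.0, 9.7]
```

View pics/s7.png

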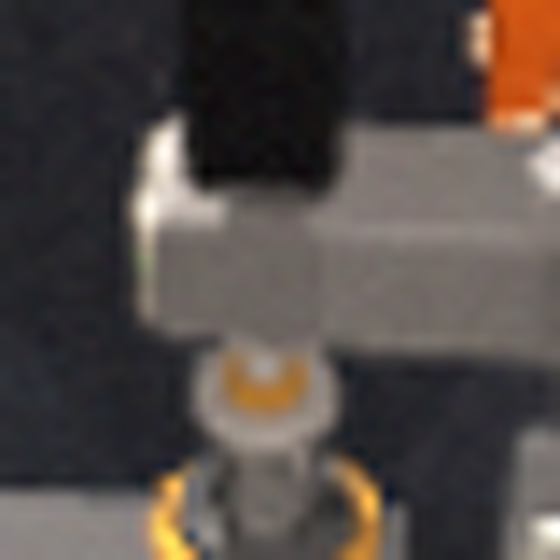

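The foot rests centred on the spindle, at about (274,252). The force step puts contact near z=0.1646, so I need to reach about 0.1606.

```bash
f(){ grep -E 'eef_pos|ft_force'; }
python3 -m inch '[0,0,-0.5,0,0,0,0, 0,0,-1,0,0,0,0, 0,0,-1,0,0,0,0]'|f; python3 -m inch '[0,0,-0.5,0,0,0,0, 0,0,-1,0,0,0,0, 0,0,-1,0,0,0,0]'|f;  python3 -m inch '[0,0,-0.5,0,0,0,0, 0,0,-0.8,0,0,0,0, 0,0,-0.8,0,0,0,0]'|f;  python3 -m inch '[0,0,0,0,0,0,0, 0,0,0,0,0,0,0]'|f
```

```text
eef_pos: [0.5469, -0.1913, 0.1625]
ft_force: [-1.5, 3.6, 9.1]
eef_pos: [0.5469, -0.1913, 0.1617]
ft_force: [-0.5, 4.1, 10.5]
eef_pos: [0.5469, -0.1913, 0.161]
ft_force: [-2.0, 3.3, 11.3]
eef_pos: [0.5469, -0.1913, 0.161]
ft_force: [-1.3, 4.2, 11.4]
```

```bash
python3 -m inch '[0,0,-0.5,0,0,0,0, 0,0,-0.5,0,0,0,0, 0,0,-0.5,0,0,0,0]'|grep -E 'eef|ft_f'; python3 - <<'E'
from h import *
for i in range(3): cv2.imwrite(f"pics/a{i}.png",bot.camera("side"))
E
python3 -m inch '[0,0,0,0,0,0,30, 0,0,0,0,0,0,50, 0,0,0,0,0,0,60, 0,0,0,0,0,0,60, 0,0,0,0,0,0,60]'; python3 - <<'E'
from h import *
for i in range(3): cv2.imwrite(f"pics/b{i}.png",bot.camera("side"))
m=lambda c:np.mean([cv2.imread(f"pics/{c}{i}.png",0).astype(np.float32) for i in range(3)],0).astype(np.float32)
A,B=m("a"),m("b")
for n,(r0,r1,c0,c1) in {"carr":(228,250,262,312),"jack":(245,275,225,262),"bg":(280,340,225,345)}.items():
    a,b=A[r0:r1,c0:c1],B[r0:r1,c0:c1]; print(n,cv2.phaseCorrelate(a,b,cv2.createHanningWindow(a.shape[::-1],cv2.CV_32F)))
print(bot.get_obs()["eef_pos"],bot.get_obs()["ft_force"])
E
```

```text
eef_pos: [0.5469, -0.1913, 0.1606]
ft_force: [-1.8, 4.0, 11.2]
clock: 12.75
eef_pos: [0.5455, -0.1918, 0.1571]
tool_rot: [0.125, 0.992, -0.0, -0.001]
ft_force: [-0.9, 0.6, -0.6]
grip_width: 0.0513
grasp_force: 0.0
carr ((0.1736883143584329, -0.083758836197525), 0.9013244915008545)
jack ((-0.147811905087341, -0.00010106007677457285), 1.0058035331964492)
bg ((0.019292685306226076, 0.0753702376002856), 0.9917200526926253)
[ 0.54562534 -0.19178311  0.15734816] [ 0.40809036 -0.31894232  0.26336623]
```

```bash
python3 -m inch '[0,0,20,0,0,0,60, 0,0,60,0,0,0,60, 0,0,90,0,0,0,60, -30,30,100,0,0,0,60, -60,60,100,0,0,0,60, -90,95,100,0,0,0,60, -110,125,100,0,0,0,60, -110,125,100,0,0,0,60]'|grep -E 'eef|ft_f'; python3 - <<'E'
from h import *
np.set_printoptions(precision=4,suppress=True)
S=np.mean([bot.camera("side") for _ in range(4)],0).astype(np.uint8); T=np.mean([bot.camera("top") for _ in range(4)],0).astype(np.uint8)
z=lambda I:cv2.resize(I,(560,560),interpolation=cv2.INTER_CUBIC)[:, :395]
cv2.imwrite("pics/f.png",np.hstack([cv2.resize(S[225:270,255:290],(395,508),interpolation=cv2.INTER_CUBIC),cv2.resize(T[175:220,275:310],(395,508),interpolation=cv2.INTER_CUBIC)]))
# carriage drop from image: match carriage column-side patch
S0=cv2.imread("pics/side0.png"); t=S0[222:243,264:298]  # carriage side face
r=cv2.matchTemplate(S[225:265,250:312],t,cv2.TM_CCOEFF_NORMED); _,v,_,p=cv2.minMaxLoc(r); 
x,y=p; q=r[max(y-1,0):y+2,x]; sub=(q[0]-q[2])/(2*(q[0]-2*q[1]+q[2])) if len(q)==3 else 0
print("match",v,"row shift",225+y+sub-222,"col",250+x-264)
for d in(.028,.030,.032,.034): print(d,proj("side",[.5463,-.207,.126-d])-proj("side",[.5463,-.207,.126]))
E
```

```text
eef_pos: [0.4307, -0.0627, 0.2577]
ft_force: [0.2, -0.2, -0.0]
match 0.8437972664833069 row shift 10.30188 col 0
0.028 [0.0162 9.477 ]
0.03 [ 0.0174 10.1426]
0.032 [ 0.0185 10.8066]
0.034 [ 0.0196 11.4692]
```

View pics/f.png

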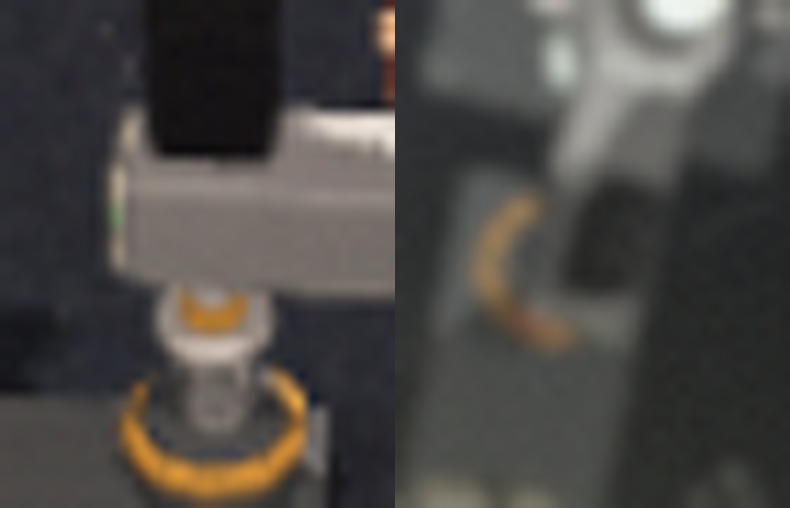

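The foot is seated centred on the spindle. The carriage drop is about 30.5 mm in the image and 30.3 mm at the tool, so the handle did not slip and the reading is about 4 mm. I'm handing in.

```bash
python3 -c "
from workcell import bot; print(bot.job_done())"
```

```text
the job is handed in; nothing more can be done
None
```

I've handed the job in: the jack stands flat with its spindle under the foot, the foot is pushed in about 4 mm by the force and position readings (the pointer itself was too small to read in the pictures), the robot is clear and no bystander was touched.

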